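# Sort the bench bits back into their trays

### The arm

A 6-joint arm with a two-finger parallel gripper is mounted at the origin on the work surface. World frame = base frame: x ahead of the robot, y to its left, z up, the work surface at z = 0. Lengths are in m, angles in rad, forces in N, time in s.
With the tool pointing down it reaches from about 0.4 to 0.825 m from the base axis. Payload 7 kg.
Tool frame: the origin (TCP) lies at the very end of the fingers, on their centre line; the grasp point (between the pads) lies 19 mm behind it (tcp_to_grasp is the distance from the TCP to the grasp point, in m); x points along the fingers, z is the direction in which the jaws open and shut, and the axes are right-handed (so a half turn about x gives the same grasp; the last joint's range is limited). The gripper opens to 88 mm and grips with 3 to 60 N. Pads are 19 mm wide; open, the fingers measure 130 mm over their backs; the gripper's body (78 mm by 193 mm) begins 47 mm behind the grasp point.
Start: joints at [1.496, 0.359, 0.012, 0, -1.224, -0.288], TCP at [0.24, 0.631, 0.227] pointing down, gripper open.
Joint ranges: [-3.07, 3.07], [-1.43, 2.12], [-1.02, 1.25], [-3.03, 1.67], [-3.05, -0], [-3.03, 3.03]. Speed limits (rad/s): [2.39, 2.39, 3.01, 3.14, 3.14, 3.14].

### API

Orientations are given as [roll, pitch, yaw] about the fixed x, y, z axes, in that order (R = Rz(yaw) Ry(pitch) Rx(roll)).
In Python, from station import get_state, grab_frame, job_done, tcp_to_grasp gives the robot as it stands. The module is installed in compiled form; this text tells all that it offers.
- The arm moves only by the shell command python3 -m crank 'ROWS' [FORCE]. ROWS is JSON, a list of rows, each a list of 7 numbers: the shift along the tool's x, y, z in m, then the turn, a rotation vector about the tool's x, y, z in rad, then the opening, from 0 (shut) to 1 (fully open). In form: [[x, y, z, wx, wy, wz, fingers], ...]. A call has 1 to 10 rows; each row is the pose to reach, as a shift and turn from the pose commanded when the call began, along the tool's axes at that moment; what a row does not reach only later rows make up. A row lasts 1/8 s, in which the tool goes at most 62.5 mm and 10.7 degrees, less where a joint would pass 70% of its speed; a pose out of reach is approached as far as the arm can. A call with a gripper value outside its range is refused whole. The fingers move at their own pace and stop on an object; FORCE is the grip in N (left out, the last holds). Time passes only in rows, so rows that repeat a pose let the fingers close. It gives the time, the measured TCP pose, the force and the opening at its end, in the units of the state.
- get_state(): the state, without advancing time (a new reading comes with each control period).
- grab_frame(name): name is "side" or "top"; returns a dict with "pixels" (480x640x3 uint8, red, green, blue), "vfov" (degrees; the focal length in pixels is half the picture's height over the tangent of half this angle, whatever the lens; pixels are square), "cx", "cy" (the principal point, pixels), "extrinsics" (4x4, takes a point from world to camera coordinates). Camera axes: x right, y up, looking along -z (the intrinsics and any distortion apply to the point x, -y, -z); pixel columns grow to the right and rows downward; lengths in m; the calibration is good to about 2 mm. A picture is of the moment at which its call begins. There is no depth.
- job_done(): hands the job in, once; it reports no verdict.
The state is a dict: "t": time; "q": joint angles; "qd": joint speeds; "joint_efforts": joint torques, N m; "eef_pos": TCP position; "ee_rot": TCP orientation; "force": force on the tool from outside, world axes, zero at the start; "moment": the same for the moment, N m; "width": finger opening in m.
Only numpy, scipy, OpenCV 4.12 (cv2) and the standard library are available. Lean on these libraries where they do the work, as an engineer would, in place of code of your own. Each camera call takes 0.05 s, during which the arm holds its last target.

### The job

Clear the lab bench: put the screw cap, the rubber stopper, the sample pot and the aluminium sleeve each into the empty bay of the tray that already holds one of its kind, standing flat on the bay's floor, the same way up as now. The sleeve is sunk in the warmer's pocket: press the ejector lever all the way down to raise it, then take it out.

Things in the scene. Friction and masses are not known exactly. Their poses are not given: they have to be found in the camera images.
- cap_mid (a point): Flat white plastic screw cap with a ribbed edge, closed side up: 44 mm across, 18 mm high, 15 g. Point: its centre, 9 mm above its underside. It lies on the bench.
- stopper_mid (a point): Dark rubber stopper standing narrow end down: 32 mm high, 26 mm across at the foot, widening to 34 mm at 18 mm height and straight (34 mm) from there to the top, 25 g. Point: its centre, 16 mm above its foot. It stands on the bench.
- pot_mid (a point): White lidded sample pot: round, 32 mm across and 42 mm high with a white lid 30 mm across on top, 55 mm high in all, 45 g. Point: its centre, 27.5 mm above its foot. It stands on the bench.
- sleeve_mid (a point): Aluminium tube sleeve: upright round tube, 30 mm outside, 20 mm bore, 40 mm high, 50 g. Point: its centre, 20 mm above its foot. At the start it is sunk in a 32 mm pocket in the warmer, a fixed white box 130 x 120 mm, 70 mm high, its rim 2 mm below the box's top, out of fingers' reach. With the lever fully down it stands 26 mm out of the box and stays; lift it straight up.
- tray_cap_bay (a point): Floor centre of the empty bay of the blue tray whose other bay already holds a screw cap (44 mm wide), fixed there. Fixed tray, 144 x 72 mm; the bay is 72 mm (this point's x) by 64 mm (y) inside, floor 4 mm above the bench, walls 4 mm thick, rising 10 mm above the floor. The fixed piece stands 70 mm away towards this point's -x. z is up.
- tray_stopper_bay (a point): Floor centre of the empty bay of the blue tray whose other bay already holds a rubber stopper (34 mm wide, 32 mm high), fixed there. Fixed tray, 144 x 72 mm; the bay is 72 mm (this point's x) by 64 mm (y) inside, floor 4 mm above the bench, walls 4 mm thick, rising 10 mm above the floor. The fixed piece stands 70 mm away towards this point's -x. z is up.
- tray_pot_bay (a point): Floor centre of the empty bay of the blue tray whose other bay already holds a sample pot (32 mm wide, 55 mm high), fixed there. Fixed tray, 144 x 72 mm; the bay is 72 mm (this point's x) by 64 mm (y) inside, floor 4 mm above the bench, walls 4 mm thick, rising 10 mm above the floor. The fixed piece stands 70 mm away towards this point's -x. z is up.
- tray_sleeve_bay (a point): Floor centre of the empty bay of the blue tray whose other bay already holds an aluminium sleeve (30 mm wide, 40 mm high), fixed there. Fixed tray, 144 x 72 mm; the bay is 72 mm (this point's x) by 64 mm (y) inside, floor 4 mm above the bench, walls 4 mm thick, rising 10 mm above the floor. The fixed piece stands 70 mm away towards this point's -x. z is up.
- paddle (a point): Middle of the top of the ejector lever's black paddle (32 x 42 mm), on the warmer's front, facing the robot. Point's x, levelled, leads to the lever's pivot (60 to 65 mm on, 50 mm above the bench) and on to the pocket (83 mm past the pivot). At rest the paddle slopes up 20 deg from the pivot, point 75.5 mm above the bench; fully down 36 mm. Needs about 4 N down; stays where it is left.
- ejector (a joint): Angle of the ejector lever, rad: 0 at rest (paddle up), 0.62 fully pressed down at its stop. The sleeve rises in proportion, 28 mm in all.

How it is judged:
On the way:
1. the ejector lever is pressed down (at least 0.5 rad of 0.62), with the sleeve still over its pocket and risen (value of joint ejector above 0.5 rad and height (world z) of sleeve_mid above 0.065 m), for 0.2 s.
At the end, for the whole second after the job is handed in: Each of the four things stands upright (within 0.12 rad, same way up) on the floor (within 3 mm) of the empty bay of the tray that holds its kind, wholly inside that bay's walls (2 mm allowed), released and at rest (under 0.02 m/s) (x of cap_mid in the frame of tray_cap_bay between -0.016 and 0.016 m and y of cap_mid in the frame of tray_cap_bay between -0.012 and 0.012 m and z of cap_mid in the frame of tray_cap_bay between 0.006 and 0.012 m and angle between each of cap_mid, stopper_mid, pot_mid, sleeve_mid's own z axis and vertical below 0.12 rad and linear speed of each of cap, stopper, pot, sleeve below 0.02 m/s and x of stopper_mid in the frame of tray_stopper_bay between -0.025 and 0.025 m and y of stopper_mid in the frame of tray_stopper_bay between -0.021 and 0.021 m and z of stopper_mid in the frame of tray_stopper_bay between 0.013 and 0.019 m and x of pot_mid in the frame of tray_pot_bay between -0.022 and 0.022 m and y of pot_mid in the frame of tray_pot_bay between -0.018 and 0.018 m and z of pot_mid in the frame of tray_pot_bay between 0.0245 and 0.0305 m and x of sleeve_mid in the frame of tray_sleeve_bay between -0.023 and 0.023 m and y of sleeve_mid in the frame of tray_sleeve_bay between -0.019 and 0.019 m and z of sleeve_mid in the frame of tray_sleeve_bay between 0.017 and 0.023 m); the robot touches nothing.
It also fails if it takes over 138 s, if anything falls off the work surface, if the arm or the gripper's body presses on something with over 40 N, if the wrist force passes 120 N, or if a joint passes its speed limit or range.

## Working session

There is one attempt and no reset: what is moved stays moved. The work goes in short steps, Python scripts to look and compute and a shell command to move; the robot and the scene stay as the last step left them, time stands still between calls to the robot, and variables do not carry over. Pictures are saved under pics/ and viewed, and the job is handed in when it is done.

```bash
mkdir -p pics; python3 - <<'E'
from station import *
import cv2
print(get_state(), tcp_to_grasp)
for n in("side","top"):
    f=grab_frame(n); print(n,{k:v for k,v in f.items() if k!="pixels"})
    cv2.imwrite(f"pics/{n}0.png",f["pixels"][:,:,::-1])
E
```

```text
{'t': 0.0, 'q': array([ 1.49610708e+00,  3.59363936e-01,  1.10486843e-02, -3.82190170e-04,
       -1.22408452e+00, -2.88079597e-01]), 'qd': array([-0.00025949, -0.00087765, -0.00027233,  0.00159202,  0.00267602,
        0.00124395]), 'joint_efforts': array([-9.27269211e-04, -5.82720459e+01,  2.93044746e+01,  6.99720070e+00,
        7.10932160e-03, -1.53370070e-04]), 'eef_pos': array([0.23938633, 0.63059432, 0.22562732]), 'ee_rot': array([ 0.06768004,  1.56915311, -1.86601529]), 'force': array([0.73094044, 0.10884145, 0.42515511]), 'moment': array([ 0.03510721, -0.00737766,  0.00688184]), 'width': 0.08805557071723842} 0.0188
side {'vfov': 53.31316182498042, 'cx': 323.2807519260271, 'cy': 235.94226087447393, 'extrinsics': array([[ 0.97518512, -0.22098624,  0.0133813 , -0.54076779],
       [ 0.09524469,  0.47333029,  0.87572078, -0.12841606],
       [-0.19985602, -0.85271538,  0.48263242, -0.80593148],
       [ 0.        ,  0.        ,  0.        ,  1.        ]])}
top {'vfov': 44.869864814596326, 'cx': 319.21246116982144, 'cy': 229.59241575015042, 'extrinsics': array([[-0.02700089, -0.99960305, -0.00804349,  0.02736361],
       [ 0.98979838, -0.02786037,  0.13972458, -0.55275253],
       [-0.13989321, -0.00418874,  0.99015774, -1.08884159],
       [ 0.        ,  0.        ,  0.        ,  1.        ]])}
```

View pics/side0.png

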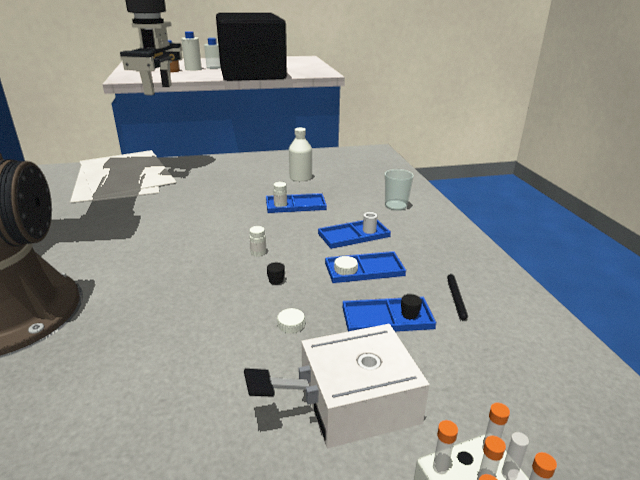

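View pics/top0.png

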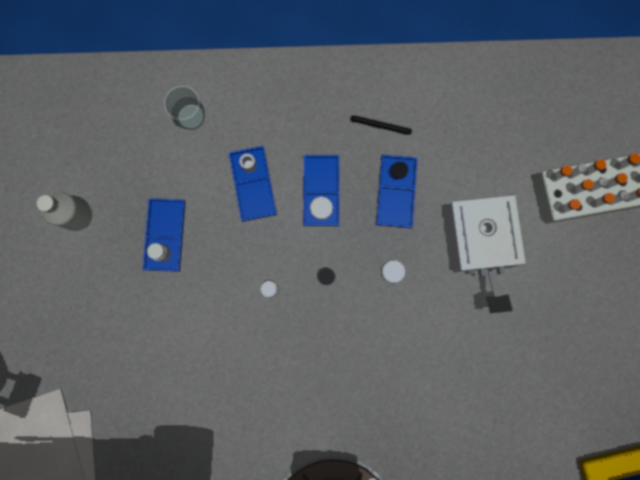

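The top view shows four blue trays at about (163,235), (252,184), (321,190) and (397,191). The pot is at (268,289), the stopper at (326,276), the cap at (394,272) and the paddle at (499,304), with the pocket at (487,227). Next I'll write the ray-casting helpers.

```bash
cat > h.py <<'E'
import numpy as np,cv2
from station import *
def cam(f):
    H=f["pixels"].shape[0]; fl=H/2/np.tan(np.radians(f["vfov"]/2)); return fl,f["cx"],f["cy"],f["extrinsics"]
def proj(f,p):
    fl,cx,cy,E=cam(f); c=E[:3,:3]@np.array(p)+E[:3,3]; return np.array([cx+fl*c[0]/-c[2],cy+fl*-c[1]/-c[2]])
def ray(f,uv):
    fl,cx,cy,E=cam(f); d=np.array([(uv[0]-cx)/fl,-(uv[1]-cy)/fl,-1]); R=E[:3,:3]; return -R.T@E[:3,3],R.T@d
def cast(f,uv,z):
    o,d=ray(f,uv); return o+d*(z-o[2])/d[2]
def tri(f1,u1,f2,u2):
    o1,d1=ray(f1,u1);o2,d2=ray(f2,u2); d1/=np.linalg.norm(d1);d2/=np.linalg.norm(d2)
    s=np.linalg.lstsq(np.c_[d1,-d2],o2-o1,rcond=None)[0]; a=o1+s[0]*d1;b=o2+s[1]*d2; return (a+b)/2,np.linalg.norm(a-b)
def blobs(mask,amin=20):
    n,l,s,c=cv2.connectedComponentsWithStats(mask.astype(np.uint8)); return [(s[i],c[i].round(1),l==i) for i in range(1,n) if s[i][4]>=amin]
E
python3 - <<'E'
from h import *
for n in("top","side"):
    f=grab_frame(n); P=f["pixels"]; hsv=cv2.cvtColor(P,cv2.COLOR_RGB2HSV)
    H,S,V=[hsv[...,i].astype(int) for i in range(3)]
    ext=lambda b:b[0].tolist()
    print(n,"blue")
    blue=(H>105)&(H<130)&(S>150)&(V>70)
    for b in blobs(blue,150):
        c,_=cv2.findContours(b[2].astype(np.uint8),cv2.RETR_EXTERNAL,cv2.CHAIN_APPROX_NONE)
        r=cv2.minAreaRect(max(c,key=len)); print(ext(b),b[1],np.round(r[0],1),np.round(r[1],1),round(r[2],1), "m:",cast(f,r[0],.014).round(4))
        if n=="top":
            q=[cast(f,p,.014) for p in cv2.boxPoints(r)]; print("   sides",[np.linalg.norm(q[i]-q[i-1]).round(4) for i in range(4)],[np.degrees(np.arctan2(*(q[i]-q[i-1])[1::-1])).round(1) for i in range(4)])
    print("white")
    for b in blobs((S<45)&(V>150),60):
        if b[0][4]<8000: print(ext(b),b[1])
    print("dark")
    for b in blobs((V<50),60):
        if b[0][4]<8000: print(ext(b),b[1])
E
```

```text
top blue
[0, 0, 640, 54, 28809] [297.5  22.3] [319.5  26.5] [ 53. 639.] 90.0 m: [9.846e-01 1.000e-04 1.400e-02]
   sides [np.float64(0.1184), np.float64(1.3423), np.float64(0.1172), np.float64(1.3243)] [np.float64(2.9), np.float64(-91.8), np.float64(174.1), np.float64(88.2)]
[229, 146, 47, 75, 2161] [252.8 185.7] [252.2 183.1] [69.5 35.1] 79.2 m: [0.6549 0.1443 0.014 ]
   sides [np.float64(0.1429), np.float64(0.071), np.float64(0.143), np.float64(0.0698)] [np.float64(10.2), np.float64(-80.5), np.float64(-170.3), np.float64(99.4)]
[304, 155, 35, 70, 1979] [321.  185.3] [321.  189.5] [69. 34.] 90.0 m: [0.6378 0.0065 0.014 ]
   sides [np.float64(0.141), np.float64(0.0687), np.float64(0.1409), np.float64(0.0675)] [np.float64(-1.3), np.float64(-91.7), np.float64(178.2), np.float64(88.4)]
[377, 155, 40, 72, 2231] [396.3 193. ] [396.3 190.8] [35.6 69.9] 4.1 m: [ 0.6309 -0.1441  0.014 ]
   sides [np.float64(0.0704), np.float64(0.1428), np.float64(0.0716), np.float64(0.1426)] [np.float64(84.2), np.float64(-6.4), np.float64(-95.9), np.float64(173.2)]
[143, 199, 41, 72, 2165] [164.3 231.5] [163
[... 1452 characters left out ...]
, 297, 93, 34, 2159] [385.2 314.8] [389.  314.6] [32.4 91.3] 87.5 m: [ 0.6304 -0.1566  0.014 ]
white
[151, 67, 11, 16, 125] [156.1  75.4]
[155, 86, 57, 5, 187] [182.7  88.1]
[29, 323, 14, 10, 74] [ 35.4 327.6]
dark
[126, 0, 39, 13, 479] [145.2   5.8]
[216, 13, 71, 68, 4387] [251.4  45.8]
[133, 18, 30, 6, 142] [147.4  20.7]
[120, 29, 61, 39, 698] [152.8  48.9]
[160, 70, 9, 17, 107] [164.2  78. ]
[0, 153, 51, 108, 3497] [ 24.1 208.2]
[0, 248, 81, 91, 2276] [ 41.1 288.1]
[267, 263, 17, 22, 314] [275.4 273.1]
[448, 275, 19, 45, 330] [456.7 297.4]
[401, 295, 21, 24, 398] [410.3 306.1]
[244, 369, 30, 27, 647] [258.2 382.4]
[314, 403, 12, 37, 126] [319.5 420.8]
[458, 452, 15, 13, 140] [464.6 457.7]
```

```bash
python3 - <<'E'
from h import *
T=grab_frame("top");S=grab_frame("side")
pts={}
for n,uv,z in [("cap",(393.6,271.1),.017),("stopper",(325.6,275.9),.031),("pot",(268,288.6),.05),("fcap",(321,207.4),.021),("fstop",(398.6,170),.034),("fpot",(154.6,250.7),.055),("fslv",(248,161.8),.044),("pocket",(487.5,227.5),.068),("paddle",(498.5,303.6),.0755)]:
    p=cast(T,uv,z); pts[n]=p; print(n,p.round(4),proj(S,p).round(1))
im=S["pixels"][:,:,::-1].copy()
im=cv2.resize(im[180:430,230:450],None,fx=3.6,fy=2.4*1.0) if 0 else cv2.resize(im[180:400+20,230:450],None,fx=2.5,fy=2.5,interpolation=cv2.INTER_CUBIC)
def mark(p,c=(0,0,255)):
    u=(proj(S,p)-[230,180]+.5)*2.5; cv2.drawMarker(im,(int(u[0]),int(u[1])),c,cv2.MARKER_CROSS,8,1)
def circ(c,z,r,col):
    a=np.linspace(0,2*np.pi,40); q=[(proj(S,[c[0]+r*np.cos(t),c[1]+r*np.sin(t),z])-[230,180]+.5)*2.5 for t in a]
    cv2.polylines(im,[np.int32(q)],True,col,1)
circ(pts["cap"],.018,.022,(0,0,255));circ(pts["cap"],0,.022,(0,255,0))
circ(pts["stopper"],.032,.017,(0,0,255));circ(pts["pot"],.055,.015,(0,0,255));circ(pts["pot"],0,.016,(0,255,0))
circ(pts["fcap"],.022,.022,(0,0,255));circ(pts["fstop"],.036,.017,(0,0,255));circ(pts["fpot"],.059,.015,(0,0,255));circ(pts["fslv"],.044,.015,(0,0,255));circ(pts["pocket"],.07,.016,(0,0,255));mark(pts["paddle"])
cv2.imwrite("pics/ov1.png",im)
t=T["pixels"][:,:,::-1][140:320,140:540]; cv2.imwrite("pics/t1.png",cv2.resize(t,None,fx=2,fy=2,interpolation=cv2.INTER_CUBIC))
t=T["pixels"][:,:,::-1][180:330,430:550]; cv2.imwrite("pics/t2.png",cv2.resize(t,None,fx=4,fy=4,interpolation=cv2.INTER_CUBIC))
E
```

```text
cap [ 0.4703 -0.1311  0.017 ] [290.8 316.1]
stopper [0.4637 0.0023 0.031 ] [275.4 266.2]
pot [0.4416 0.1121 0.05  ] [256.8 230.7]
fcap [0.6001 0.0075 0.021 ] [345.6 261.5]
fstop [ 0.6684 -0.1478  0.034 ] [409.8 298.9]
fpot [0.5192 0.3269 0.055 ] [279.7 184.9]
fslv [0.691  0.1484 0.044 ] [369.3 214.9]
pocket [ 0.5442 -0.3054  0.068 ] [368.2 360.3]
paddle [ 0.4015 -0.3139  0.0755] [258.5 377.7]
```

View pics/ov1.png

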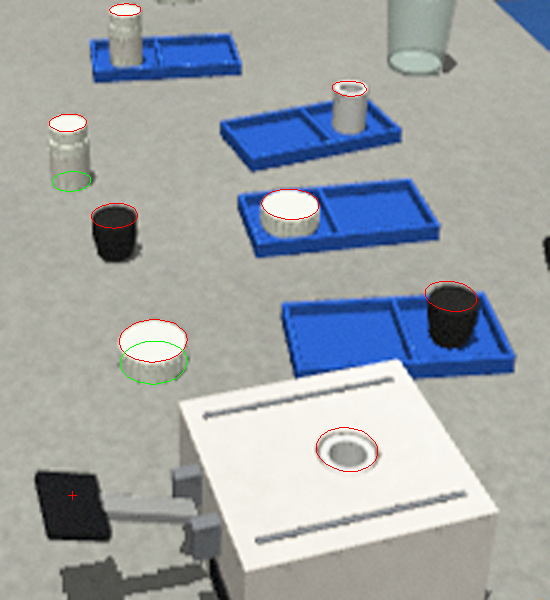

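View pics/t2.png

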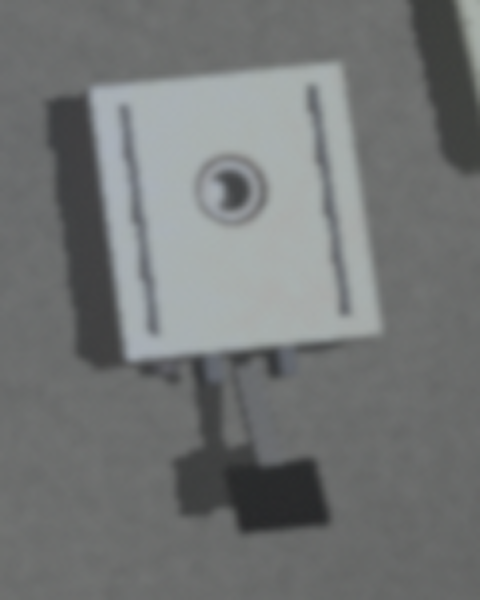

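```bash
cat >> h.py <<'E'
from scipy.spatial.transform import Rotation as R_
def Rst(s): return R_.from_euler("xyz",s["ee_rot"])
def go(p,jaw,s=None,tilt=None):
    "print row to TCP p with tool down, jaw axis at angle jaw(deg) in world xy"
    s=s or get_state(); R0=Rst(s)
    best=None
    for k in (0,180):
        a=np.radians(jaw+k); z=np.array([np.cos(a),np.sin(a),0]); x=np.array([0,0,-1.]); y=np.cross(z,x)
        r=(R0.inv()*R_.from_matrix(np.c_[x,y,z])).as_rotvec()
        if best is None or np.linalg.norm(r)<np.linalg.norm(best): best=r
    d=R0.inv().apply(np.array(p)-s["eef_pos"])
    print("row",np.r_[d,best].round(4).tolist(),"turn deg",np.degrees(np.linalg.norm(best)).round(1),"dist",np.linalg.norm(d).round(3))
def st():
    s=get_state(); R0=Rst(s).as_matrix(); print("t",round(s["t"],2),"p",s["eef_pos"].round(4),"x",R0[:,0].round(3),"jaw",np.degrees(np.arctan2(R0[1,2],R0[0,2])).round(1),"F",s["force"].round(1),"w",round(s["width"],4),"q",s["q"].round(2)); return s
E
python3 - <<'E'
from h import *
st()
T=grab_frame("top");S=grab_frame("side")
print("paddle",tri(T,(498.5,303.6),S,(258.2,382.4)))
print("pocket",tri(T,(487.6,227.4),S,(368.9,361)))
im=S["pixels"][:,:,::-1][0:110,90:210]; cv2.imwrite("pics/g.png",cv2.resize(im,None,fx=5,fy=5,interpolation=cv2.INTER_CUBIC))
for n,p,j in [("pot above",(.4416,.1121,.12),90),("pot",(.4416,.1121,.016),90)]:
    print(n);go(p,j)
E
```

```text
t 0.3 p [0.2395 0.6309 0.2262] x [-0.    -0.001 -1.   ] jaw -110.8 F [-0.9  0.2  0.9] w 0.088 q [ 1.5   0.36  0.01 -0.   -1.22 -0.29]
paddle (array([ 0.40106145, -0.31563413,  0.06963321]), np.float64(0.0008585053624128943))
pocket (array([ 0.54482368, -0.30595203,  0.06704158]), np.float64(0.0005374681565772671))
pot above
row [0.1065, 0.3731, 0.4134, -0.3629, 0.0002, 0.0] turn deg 20.8 dist 0.567
pot
row [0.2105, 0.3731, 0.4134, -0.3629, 0.0002, 0.0] turn deg 20.8 dist 0.595
```

View pics/g.png

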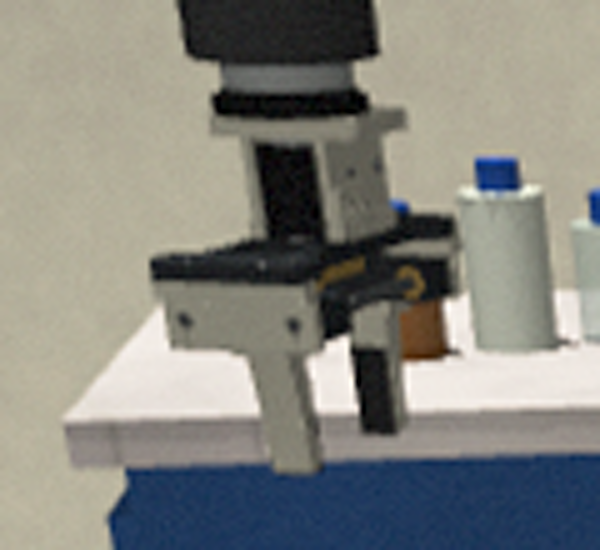

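Both views agree to within 1 mm for the paddle and the pocket. The pads reach to the fingertips. I'll start with the pot.

```bash
python3 -m crank '[[0.1065,0.373,0.413,-0.363,0,0,0.8],[0.1065,0.373,0.413,-0.363,0,0,0.8],[0.1065,0.373,0.413,-0.363,0,0,0.8],[0.1065,0.373,0.413,-0.363,0,0,0.8],[0.1065,0.373,0.413,-0.363,0,0,0.8],[0.1065,0.373,0.413,-0.363,0,0,0.8],[0.1065,0.373,0.413,-0.363,0,0,0.8],[0.1065,0.373,0.413,-0.363,0,0,0.8],[0.1065,0.373,0.413,-0.363,0,0,0.8],[0.1065,0.373,0.413,-0.363,0,0,0.8]]'; python3 -c "
from h import *
st();go((.4416,.1121,.016),90)"
```

```text
t: 1.65
eef_pos: [0.4418, 0.1088, 0.1193]
ee_rot: [-0.961, 1.569, -2.536]
force: [0.9, 0.4, 0.1]
width: 0.0701
t 1.65 p [0.4418 0.1088 0.1193] x [-0.001 -0.001 -1.   ] jaw -90.3 F [0.9 0.4 0.1] w 0.0701 q [ 0.68  0.1  -0.6  -0.   -0.87  0.89]
row [0.1033, -0.0, -0.0034, -0.0052, 0.001, 0.0014] turn deg 0.3 dist 0.103
```

```bash
python3 -m crank '[[0.05,0,-0.002,0,0,0,0.8],[0.1,0,-0.002,0,0,0,0.8],[0.103,0,-0.002,0,0,0,0.8],[0.103,0,-0.002,0,0,0,0.8]]'; python3 - <<'E'
from h import *
st()
S=grab_frame("side");im=S["pixels"][:,:,::-1][130:310,190:390]; cv2.imwrite("pics/a1.png",cv2.resize(im,None,fx=3,fy=3,interpolation=cv2.INTER_CUBIC))
E
```

```text
t: 2.15
eef_pos: [0.4424, 0.1154, 0.0181]
ee_rot: [1.685, 1.57, 0.116]
force: [0.3, -0.3, 0.6]
width: 0.0701
t 2.15 p [0.4424 0.1154 0.0181] x [ 0.001  0.    -1.   ] jaw -89.9 F [ 0.3 -0.3  0.6] w 0.0701 q [ 0.69  0.26 -0.72  0.   -0.59  0.88]
```

View pics/a1.png

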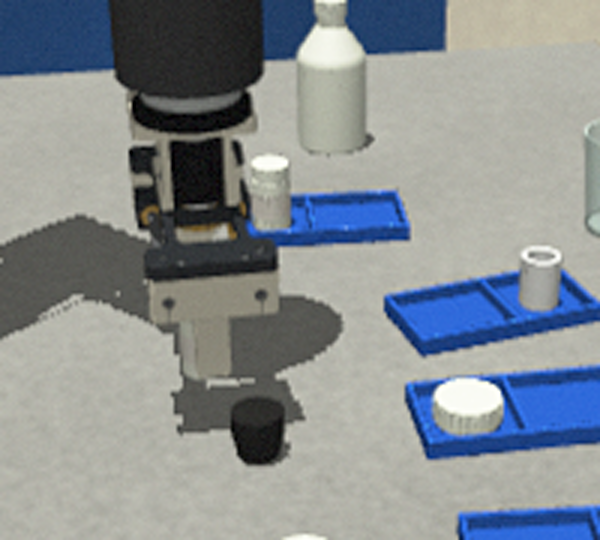

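The gripper straddles the pot, which is hidden behind the finger at about (258,250) in the full frame. I'll close on it and lift.

```bash
python3 -m crank '[[0,0,0,0,0,0,0.2],[0,0,0,0,0,0,0.2],[0,0,0,0,0,0,0.2],[0,0,0,0,0,0,0.2],[0,0,0,0,0,0,0.2],[0,0,0,0,0,0,0.2],[-0.05,0,0,0,0,0,0.2],[-0.1,0,0,0,0,0,0.2],[-0.1,0,0,0,0,0,0.2]]' 15; python3 -c "
from h import *
st();go((.5900,.3192,.115),-95);go((.5900,.3192,.022),-95)"
```

```text
t: 3.32
eef_pos: [0.4439, 0.1161, 0.1206]
ee_rot: [2.176, 1.563, 0.606]
force: [0.3, -0.3, -1.3]
width: 0.0316
t 3.33 p [0.4439 0.1161 0.1206] x [ 0.006  0.004 -1.   ] jaw -90.0 F [ 0.3 -0.3 -1.3] w 0.0316 q [ 0.69  0.1  -0.6   0.   -0.86  0.88]
row [0.0074, 0.1462, -0.203, 0.088, -0.0045, -0.0059] turn deg 5.1 dist 0.25
row [0.1004, 0.1457, -0.2026, 0.088, -0.0045, -0.0059] turn deg 5.1 dist 0.269
```

```bash
python3 -m crank '[[0,0.03,-0.04,0.02,0,0,0.2],[0,0.06,-0.08,0.04,0,0,0.2],[0,0.09,-0.125,0.06,0,0,0.2],[0,0.12,-0.165,0.088,0,0,0.2],[0,0.146,-0.203,0.088,0,0,0.2],[0,0.146,-0.203,0.088,0,0,0.2],[0,0.146,-0.203,0.088,0,0,0.2],[0,0.146,-0.203,0.088,0,0,0.2]]'; python3 -c "
from h import *
st();go((.5900,.3192,.022),-95)"
```

```text
t: 4.32
eef_pos: [0.587, 0.3167, 0.1167]
ee_rot: [-0.889, 1.57, -2.548]
force: [0.4, 0.1, -0.1]
width: 0.0319
t 4.33 p [0.587  0.3167 0.1167] x [-0.001 -0.001 -1.   ] jaw -95.1 F [ 0.4  0.1 -0.1] w 0.0319 q [ 0.79  0.43 -0.15 -0.   -1.    0.7 ]
row [0.0947, 0.0028, -0.0028, -0.001, 0.0006, 0.0007] turn deg 0.1 dist 0.095
```

```bash
python3 -m crank '[[0.05,0.003,-0.003,0,0,0,0.2],[0.085,0.003,-0.003,0,0,0,0.2],[0.085,0.003,-0.003,0,0,0,0.2]]'; python3 - <<'E'
from h import *
st();go((.5900,.3192,.021),-95)
S=grab_frame("side");im=S["pixels"][:,:,::-1][90:240,210:410]; cv2.imwrite("pics/a2.png",cv2.resize(im,None,fx=4,fy=4,interpolation=cv2.INTER_CUBIC))
E
```

```text
t: 4.7
eef_pos: [0.589, 0.3182, 0.0297]
ee_rot: [-0.779, 1.565, -2.438]
force: [0.4, 0.1, 0.2]
width: 0.0316
t 4.7 p [0.589  0.3182 0.0297] x [-0.004 -0.004 -1.   ] jaw -95.1 F [0.4 0.1 0.2] w 0.0316 q [ 0.79  0.52 -0.21 -0.   -0.84  0.7 ]
row [0.0087, 0.0009, -0.0011, -0.0014, 0.0039, 0.0038] turn deg 0.3 dist 0.009
```

View pics/a2.png

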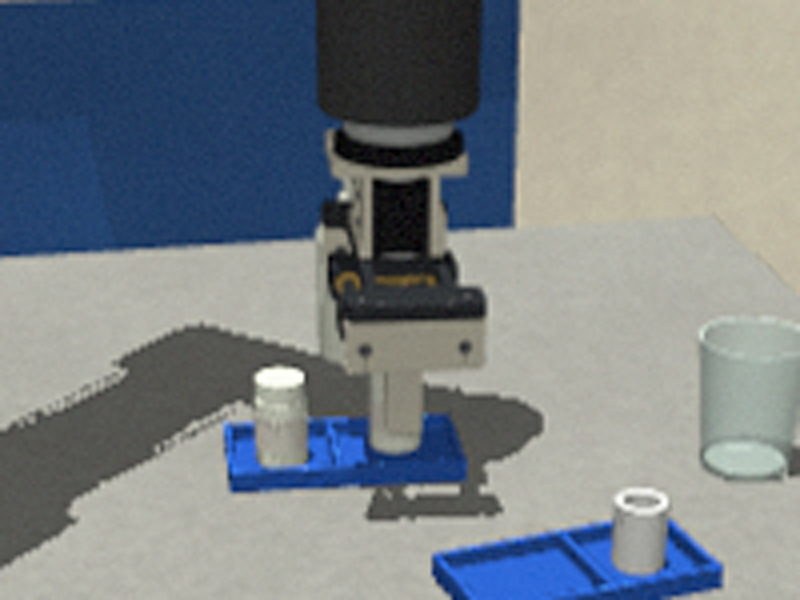

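The pot hangs over the middle of the empty pot bay, at about (309,200) in the full frame. Now I'll lower it.

```bash
python3 -m crank '[[0.004,0,0,0,0,0,0.2],[0.008,0,0,0,0,0,0.2],[0.01,0,0,0,0,0,0.2],[0.01,0,0,0,0,0,0.2]]'; python3 -c "
from h import *
st()"
```

```text
t: 5.25
eef_pos: [0.591, 0.3204, 0.0223]
ee_rot: [2.378, 1.571, 0.72]
force: [0.3, 0.3, 0.2]
width: 0.0314
t 5.25 p [0.591  0.3204 0.0223] x [ 0.  0. -1.] jaw -95.0 F [0.3 0.3 0.2] w 0.0314 q [ 0.79  0.53 -0.22  0.   -0.82  0.7 ]
```

```bash
python3 -m crank '[[0.001,0,0,0,0,0,0.2],[0.002,0,0,0,0,0,0.2],[0.002,0,0,0,0,0,0.2]]'; python3 -m crank '[[0,0,0,0,0,0,0.2],[0,0,0,0,0,0,0.2]]'
```

```text
t: 5.62
eef_pos: [0.5911, 0.3204, 0.0212]
ee_rot: [1.945, 1.57, 0.287]
force: [-2.4, -1.3, 7.3]
width: 0.0319
t: 5.88
eef_pos: [0.5911, 0.3205, 0.0212]
ee_rot: [2.025, 1.57, 0.367]
force: [-3.6, -0.8, 7.5]
width: 0.0319
```

Contact: 7.5 N. I'll release, rise, and work out the approach to the stopper.

```bash
python3 -m crank '[[0,0,0,0,0,0,0.75],[0,0,0,0,0,0,0.75],[0,0,0,0,0,0,0.75],[0,0,0,0,0,0,0.75],[-0.05,0,0,0,0,0,0.75],[-0.1,0,0,0,0,0,0.75],[-0.12,0,0,0,0,0,0.75],[-0.12,0,0,0,0,0,0.75]]'; python3 -c "
from h import *
st();go((.4637,.0023,.13),-90);go((.4637,.0023,.011),-90)"
```

```text
t: 6.88
eef_pos: [0.5918, 0.321, 0.1423]
ee_rot: [2.382, 1.567, 0.724]
force: [0.2, 0.5, -1.1]
width: 0.0656
t 6.88 p [0.5918 0.321  0.1423] x [ 0.003  0.003 -1.   ] jaw -95.0 F [ 0.2  0.5 -1.1] w 0.0656 q [ 0.79  0.41 -0.11  0.   -1.05  0.7 ]
row [0.0111, -0.0997, 0.3287, -0.0877, -0.0028, -0.0029] turn deg 5.0 dist 0.344
row [0.1301, -0.1001, 0.3291, -0.0877, -0.0028, -0.0029] turn deg 5.0 dist 0.368
```

```bash
python3 -m crank '[[0,-0.017,0.055,0,0,0,0.75],[0,-0.034,0.11,0,0,0,0.75],[0.011,-0.05,0.165,0,0,0,0.75],[0.011,-0.067,0.22,0,0,0,0.75],[0.011,-0.084,0.275,0,0,0,0.75],[0.011,-0.1,0.329,0,0,0,0.75],[0.011,-0.1,0.329,0,0,0,0.75],[0.011,-0.1,0.329,0,0,0,0.75],[0.011,-0.1,0.329,0,0,0,0.75]]'; python3 - <<'E'
from h import *
st();go((.4637,.0023,.0115),-95)
S=grab_frame("side");im=S["pixels"][:,:,::-1][130:290,220:400]; cv2.imwrite("pics/a3.png",cv2.resize(im,None,fx=3.6,fy=3.6,interpolation=cv2.INTER_CUBIC))
E
```

```text
t: 8.0
eef_pos: [0.4628, 0.002, 0.1287]
ee_rot: [-1.05, 1.57, -2.708]
force: [0.3, 0.2, 0.1]
width: 0.0657
t 8.0 p [0.4628 0.002  0.1287] x [-0. -0. -1.] jaw -95.0 F [0.3 0.2 0.1] w 0.0657 q [ 0.43  0.1  -0.58  0.   -0.89  1.05]
row [0.1172, 0.0009, -0.0004, 0.0003, 0.0002, 0.0004] turn deg 0.0 dist 0.117
```

View pics/a3.png

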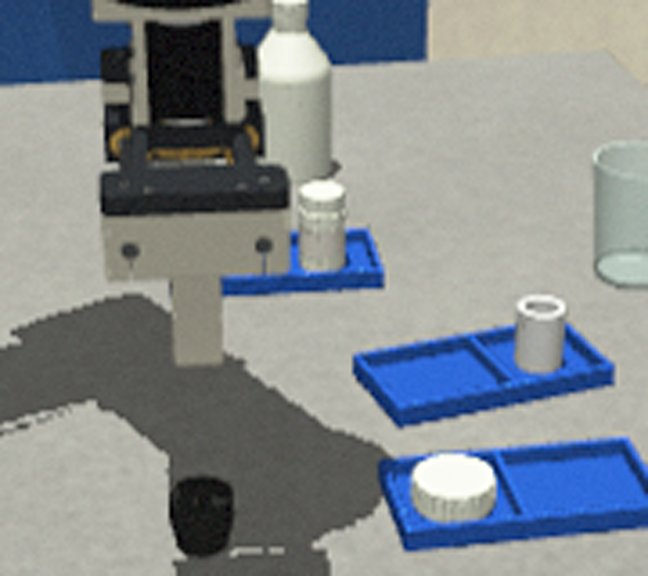

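The pot stands upright in its bay, at about (309,193). I'll descend onto the stopper and grip it.

```bash
python3 -m crank '[[0.06,0.001,0,0,0,0,0.75],[0.11,0.001,0,0,0,0,0.75],[0.117,0.001,0,0,0,0,0.75],[0.117,0.001,0,0,0,0,0.2],[0.117,0.001,0,0,0,0,0.2],[0.117,0.001,0,0,0,0,0.2],[0.117,0.001,0,0,0,0,0.2],[0.117,0.001,0,0,0,0,0.2],[0.117,0.001,0,0,0,0,0.2]]' 12;  python3 -c "
from h import *
st()"; python3 -m crank '[[-0.05,0,0,0,0,0,0.2],[-0.1,0,0,0,0,0,0.2],[-0.11,0,0,0,0,0,0.2],[-0.11,0,0,0,0,0,0.2]]';python3 -c "
from h import *
st();go((.597,-.1403,.12),-96);go((.597,-.1403,.0155),-96)"
```

```text
t: 9.18
eef_pos: [0.4642, 0.0015, 0.0131]
ee_rot: [1.962, 1.569, 0.303]
force: [-1.4, 0.8, 8.2]
width: 0.0333
t 9.18 p [0.4642 0.0015 0.0131] x [ 0.002  0.001 -1.   ] jaw -95.0 F [-1.4  0.8  8.2] w 0.0333 q [ 0.43  0.28 -0.71  0.   -0.58  1.05]
t: 9.68
eef_pos: [0.4636, 0.0014, 0.1227]
ee_rot: [2.215, 1.569, 0.556]
force: [0.3, -0.1, -0.6]
width: 0.0331
t 9.68 p [0.4636 0.0014 0.1227] x [ 0.002  0.001 -1.   ] jaw -95.0 F [ 0.3 -0.1 -0.6] w 0.0331 q [ 0.43  0.11 -0.59 -0.   -0.88  1.05]
row [0.0027, 0.1453, 0.1294, 0.0166, -0.0013, -0.0017] turn deg 1.0 dist 0.195
row [0.1072, 0.1451, 0.1296, 0.0166, -0.0013, -0.0017] turn deg 1.0 dist 0.222
```

```bash
python3 -m crank '[[0,0.036,0.032,0,0,0,0.2],[0,0.072,0.065,0,0,0,0.2],[0,0.11,0.098,0,0,0,0.2],[0,0.145,0.129,0.017,0,0,0.2],[0,0.145,0.129,0.017,0,0,0.2],[0,0.145,0.129,0.017,0,0,0.2],[0.06,0.145,0.129,0.017,0,0,0.2],[0.08,0.145,0.129,0.017,0,0,0.2],[0.08,0.145,0.129,0.017,0,0,0.2]]';python3 - <<'E'
from h import *
st();go((.597,-.1403,.0165),-96)
S=grab_frame("side");im=S["pixels"][:,:,::-1][200:350,310:460]; cv2.imwrite("pics/a4.png",cv2.resize(im,None,fx=4,fy=4,interpolation=cv2.INTER_CUBIC))
E
```

```text
t: 10.8
eef_pos: [0.5944, -0.1392, 0.0401]
ee_rot: [-1.445, 1.566, -3.12]
force: [0.4, 0.5, 0.6]
width: 0.0333
t 10.8 p [ 0.5944 -0.1392  0.0401] x [-0.004 -0.    -1.   ] jaw -95.9 F [0.4 0.5 0.6] w 0.0333 q [ 0.09  0.43 -0.35 -0.   -0.79  1.38]
row [0.0236, 0.0028, 0.0008, 0.0009, 0.0006, 0.0045] turn deg 0.3 dist 0.024
```

View pics/a4.png

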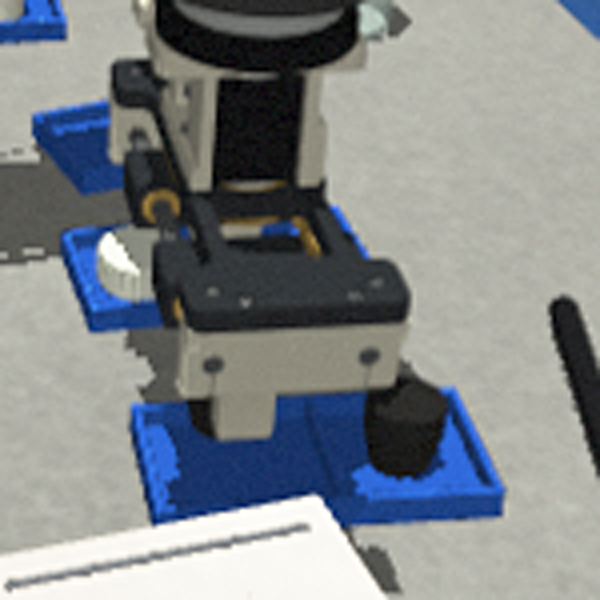

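```bash
python3 -m crank '[[0.01,0.002,0,0,0,0,0.2],[0.02,0.002,0,0,0,0,0.2],[0.022,0.002,0,0,0,0,0.2],[0.022,0.002,0,0,0,0,0.2]]';python3 -c "
from h import *
st()"
```

```text
t: 11.35
eef_pos: [0.5985, -0.1402, 0.02]
ee_rot: [-1.184, 1.571, -2.86]
force: [0.3, 0.2, -0.8]
width: 0.0331
t 11.35 p [ 0.5985 -0.1402  0.02  ] x [-0. -0. -1.] jaw -96.0 F [ 0.3  0.2 -0.8] w 0.0331 q [ 0.09  0.46 -0.36  0.   -0.75  1.38]
```

```bash
python3 -m crank '[[0.001,0,0,0,0,0,0.2],[0.002,0,0,0,0,0,0.2],[0.002,0,0,0,0,0,0.2]]'; python3 -m crank '[[0.001,0,0,0,0,0,0.2],[0.0015,0,0,0,0,0,0.2],[0.0015,0,0,0,0,0,0.2]]'
```

```text
t: 11.72
eef_pos: [0.5986, -0.1402, 0.0181]
ee_rot: [1.815, 1.571, 0.14]
force: [0.4, -0.7, 0.0]
width: 0.0333
t: 12.1
eef_pos: [0.5988, -0.1402, 0.0172]
ee_rot: [1.364, 1.57, -0.312]
force: [-2.1, 0.8, 4.9]
width: 0.033
```

```bash
python3 -m crank '[[0,0,0,0,0,0,0.75],[0,0,0,0,0,0,0.75],[0,0,0,0,0,0,0.75],[0,0,0,0,0,0,0.75],[-0.05,0,0,0,0,0,0.85],[-0.1,0,0,0,0,0,0.85],[-0.1,0,0,0,0,0,0.85],[-0.1,0,0,0,0,0,0.85]]'; python3 -c "
from h import *
st();go((.4703,-.1311,.11),-91.5)"
```

```text
t: 13.1
eef_pos: [0.5983, -0.1401, 0.1165]
ee_rot: [2.649, 1.57, 0.973]
force: [0.4, -0.5, 0.4]
width: 0.0747
t 13.1 p [ 0.5983 -0.1401  0.1165] x [ 0.  0. -1.] jaw -96.0 F [ 0.4 -0.5  0.4] w 0.0747 q [ 0.09  0.35 -0.27 -0.   -0.95  1.38]
row [0.0065, -0.1283, 0.0045, -0.0789, -0.0004, -0.0002] turn deg 4.5 dist 0.129
```

```bash
python3 -m crank '[[0,-0.05,0.001,-0.03,0,0,0.85],[0,-0.1,0.003,-0.06,0,0,0.85],[0,-0.128,0.0045,-0.079,0,0,0.85],[0,-0.128,0.0045,-0.079,0,0,0.85],[0.06,-0.128,0.0045,-0.079,0,0,0.85],[0.06,-0.128,0.0045,-0.079,0,0,0.85],[0.06,-0.128,0.0045,-0.079,0,0,0.85]]'; python3 - <<'E'
from h import *
st();go((.4703,-.1311,.011),-91.5)
S=grab_frame("side");im=S["pixels"][:,:,::-1][200:380,230:450]; cv2.imwrite("pics/a5.png",cv2.resize(im,None,fx=3,fy=3,interpolation=cv2.INTER_CUBIC))
E
```

```text
t: 13.98
eef_pos: [0.4716, -0.1314, 0.057]
ee_rot: [-0.898, 1.57, -2.494]
force: [-0.1, -0.0, 0.6]
width: 0.0747
t 13.97 p [ 0.4716 -0.1314  0.057 ] x [-0.001 -0.001 -1.   ] jaw -91.5 F [-0.1 -0.   0.6] w 0.0747 q [ 0.13  0.24 -0.61  0.   -0.72  1.41]
row [0.046, -0.0012, -0.0003, 0.0009, 0.0007, 0.0009] turn deg 0.1 dist 0.046
```

View pics/a5.png

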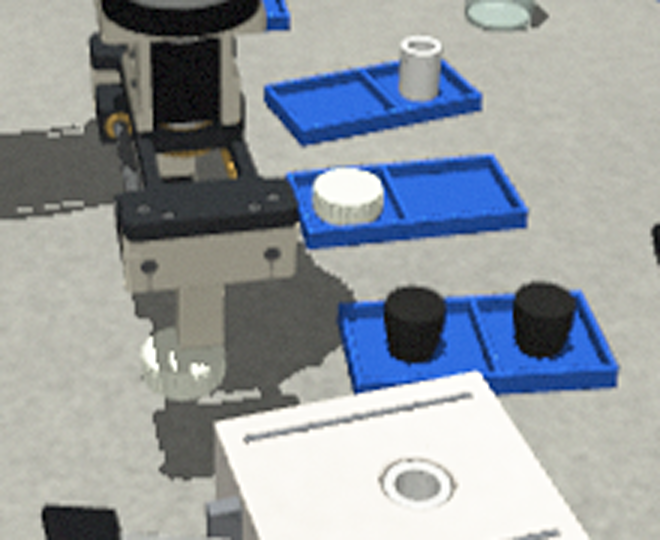

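The stopper stands upright in its bay, at about (368,307). The gripper is over the cap.

```bash
python3 -m crank '[[0.03,-0.001,0,0,0,0,0.85],[0.046,-0.001,0,0,0,0,0.85],[0.046,-0.001,0,0,0,0,0.85],[0.046,-0.001,0,0,0,0,0.85]]';python3 -c "
from h import *
st()"
```

```text
t: 14.52
eef_pos: [0.471, -0.1312, 0.012]
ee_rot: [1.61, 1.569, 0.014]
force: [0.7, -0.3, -0.1]
width: 0.0746
t 14.53 p [ 0.471  -0.1312  0.012 ] x [ 0.002  0.    -1.   ] jaw -91.5 F [ 0.7 -0.3 -0.1] w 0.0746 q [ 0.13  0.31 -0.65  0.   -0.6   1.41]
```

```bash
python3 -m crank '[[0.0015,0,0,0,0,0,0.85],[0.0015,0,0,0,0,0,0.3],[0.0015,0,0,0,0,0,0.3],[0.0015,0,0,0,0,0,0.3],[0.0015,0,0,0,0,0,0.3],[0.0015,0,0,0,0,0,0.3],[0.0015,0,0,0,0,0,0.3]]' 10; python3 -c "
from h import *
st()"; python3 -m crank '[[-0.04,0,0,0,0,0,0.3],[-0.08,0,0,0,0,0,0.3],[-0.08,0,0,0,0,0,0.3]]';python3 - <<'E'
from h import *
st();go((.672,.0056,.09),-91.5)
S=grab_frame("side");im=S["pixels"][:,:,::-1][200:380,230:450]; cv2.imwrite("pics/a6.png",cv2.resize(im,None,fx=3,fy=3,interpolation=cv2.INTER_CUBIC))
E
```

```text
t: 15.4
eef_pos: [0.4698, -0.1312, 0.0091]
ee_rot: [-0.611, 1.571, -2.208]
force: [-0.5, -0.3, 0.4]
width: 0.0433
t 15.4 p [ 0.4698 -0.1312  0.0091] x [-0. -0. -1.] jaw -91.5 F [-0.5 -0.3  0.4] w 0.0433 q [ 0.13  0.32 -0.66  0.   -0.6   1.41]
t: 15.78
eef_pos: [0.472, -0.1311, 0.0919]
ee_rot: [1.648, 1.565, 0.052]
force: [0.3, -0.3, -1.0]
width: 0.0433
t 15.78 p [ 0.472  -0.1311  0.0919] x [ 0.006  0.    -1.   ] jaw -91.4 F [ 0.3 -0.3 -1. ] w 0.0433 q [ 0.13  0.19 -0.57  0.   -0.8   1.41]
row [0.0032, 0.1965, -0.1417, 0.0009, -0.0005, -0.006] turn deg 0.3 dist 0.242
```

View pics/a6.png

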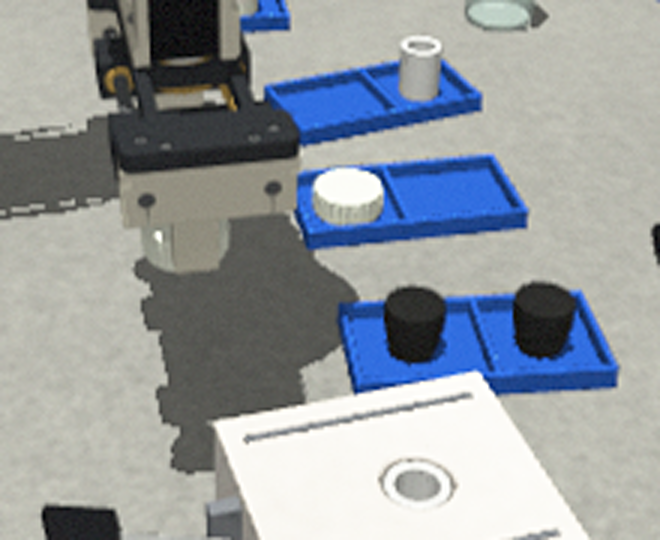

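The cap is held level between the fingers, at about (291,283). I'll carry it to its bay.

```bash
python3 -m crank '[[0,0.04,-0.028,0,0,0,0.3],[0,0.08,-0.056,0,0,0,0.3],[0,0.12,-0.085,0,0,0,0.3],[0,0.16,-0.113,0,0,0,0.3],[0,0.197,-0.1415,0,0,0,0.3],[0,0.198,-0.1415,0,0,0,0.3],[0,0.198,-0.1415,0,0,0,0.3],[0.05,0.198,-0.1415,0,0,0,0.3],[0.05,0.198,-0.1415,0,0,0,0.3],[0.05,0.198,-0.1415,0,0,0,0.3]]'; python3 - <<'E'
from h import *
st();go((.672,.0056,.0145),-91.5)
S=grab_frame("side");im=S["pixels"][:,:,::-1][160:340,260:480]; cv2.imwrite("pics/a7.png",cv2.resize(im,None,fx=3,fy=3,interpolation=cv2.INTER_CUBIC))
E
```

```text
t: 17.08
eef_pos: [0.6715, 0.0046, 0.0402]
ee_rot: [0.622, 1.57, -0.974]
force: [1.5, -0.5, 0.8]
width: 0.0428
t 17.07 p [0.6715 0.0046 0.0402] x [ 0. -0. -1.] jaw -91.5 F [ 1.5 -0.5  0.8] w 0.0428 q [ 0.3   0.51 -0.21  0.   -0.85  1.25]
row [0.0257, 0.0005, -0.001, 0.0004, 0.0005, -0.0003] turn deg 0.0 dist 0.026
```

View pics/a7.png

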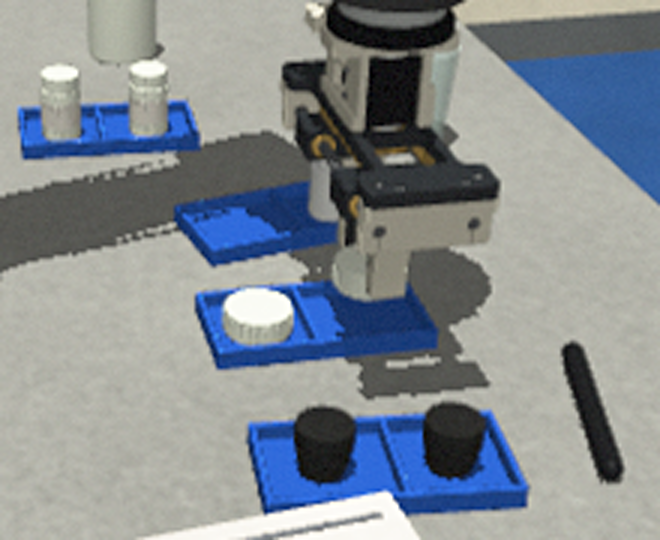

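```bash
python3 -m crank '[[0.015,0,-0.001,0,0,0,0.3],[0.023,0,-0.001,0,0,0,0.3],[0.023,0,-0.001,0,0,0,0.3],[0.023,0,-0.001,0,0,0,0.3]]';python3 -m crank '[[0.001,0,0,0,0,0,0.3],[0.0015,0,0,0,0,0,0.3],[0.0015,0,0,0,0,0,0.3]]'
```

```text
t: 17.62
eef_pos: [0.6715, 0.0061, 0.0161]
ee_rot: [0.03, 1.571, -1.566]
force: [-0.1, 0.5, 0.0]
width: 0.0434
t: 18.0
eef_pos: [0.6714, 0.0061, 0.0147]
ee_rot: [1.761, 1.571, 0.164]
force: [0.9, 0.2, -0.2]
width: 0.0432
```

```bash
python3 -m crank '[[0.001,0,0,0,0,0,0.3],[0.001,0,0,0,0,0,0.3],[0.001,0,0,0,0,0,0.3]]'
```

```text
t: 18.38
eef_pos: [0.6716, 0.0061, 0.0141]
ee_rot: [1.598, 1.57, 0.001]
force: [-2.2, -0.2, 5.3]
width: 0.0431
```

```bash
python3 -m crank '[[-0.001,0,0,0,0,0,0.3],[-0.001,0,0,0,0,0,0.7],[-0.001,0,0,0,0,0,0.7],[-0.001,0,0,0,0,0,0.7],[-0.05,0,0,0,0,0,0.7],[-0.1,0,0,0,0,0,0.7],[-0.1,0,0,0,0,0,0.7],[-0.1,0,0,0,0,0,0.7]]'; python3 - <<'E'
from h import *
st();go((.4009,-.3157,.13),-90); go((.5,-.16,.13),-90)
for n in ("side","top"):
    f=grab_frame(n);im=f["pixels"][:,:,::-1]; im=im[160:340,240:460] if n=="side" else im[120:320,120:440]; cv2.imwrite(f"pics/a8{n}.png",cv2.resize(im,None,fx=2.5,fy=2.5,interpolation=cv2.INTER_CUBIC))
E
```

```text
t: 19.38
eef_pos: [0.6711, 0.0062, 0.1134]
ee_rot: [-2.968, 1.57, 1.719]
force: [-0.8, 0.1, -1.1]
width: 0.0615
t 19.38 p [0.6711 0.0062 0.1134] x [-0.  0. -1.] jaw -91.5 F [-0.8  0.1 -1.1] w 0.0615 q [ 0.3   0.44 -0.14 -0.   -0.99  1.25]
row [-0.0167, -0.2617, 0.3288, -0.0261, -0.0005, 0.0001] turn deg 1.5 dist 0.421
row [-0.0167, -0.1667, 0.1706, -0.0261, -0.0005, 0.0001] turn deg 1.5 dist 0.239
```

View pics/a8side.png

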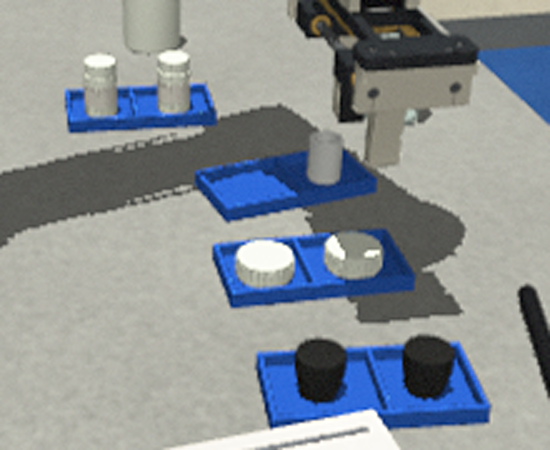

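The cap lies flat in its bay, at about (382,262). Next is the lever, with the fingers shut.

```bash
python3 -m crank '[[-0.015,-0.037,0.047,0,0,0,0],[-0.016,-0.074,0.094,0,0,0,0],[-0.016,-0.111,0.141,0,0,0,0],[-0.016,-0.148,0.188,0,0,0,0],[-0.016,-0.185,0.235,0,0,0,0],[-0.016,-0.222,0.282,-0.02,0,0,0],[-0.016,-0.262,0.329,-0.026,0,0,0],[-0.016,-0.262,0.329,-0.026,0,0,0],[-0.016,-0.262,0.329,-0.026,0,0,0],[-0.016,-0.262,0.329,-0.026,0,0,0]]' 20; python3 - <<'E'
from h import *
st();go((.401,-.3157,.085),-90)
for n in ("side","top"):
    f=grab_frame(n);im=f["pixels"][:,:,::-1]; im=im[270:470,200:450] if n=="side" else im[180:340,430:630]; cv2.imwrite(f"pics/a9{n}.png",cv2.resize(im,None,fx=2.5,fy=2.5,interpolation=cv2.INTER_CUBIC))
E
```

```text
t: 20.72
eef_pos: [0.4016, -0.3154, 0.1291]
ee_rot: [-1.88, 1.57, 2.834]
force: [-0.4, -0.8, 0.4]
width: 0.0006
t 20.73 p [ 0.4016 -0.3154  0.1291] x [-0.001  0.    -1.   ] jaw -89.9 F [-0.4 -0.8  0.4] w 0.0006 q [-0.28  0.18 -0.48 -0.   -0.91  1.85]
row [0.0442, -0.0006, 0.0004, 0.0014, -0.0002, 0.0006] turn deg 0.1 dist 0.044
```

View pics/a9side.png

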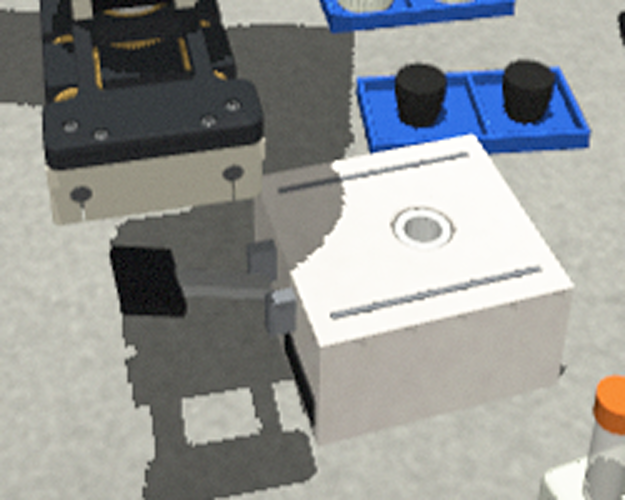

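View pics/a8top.png

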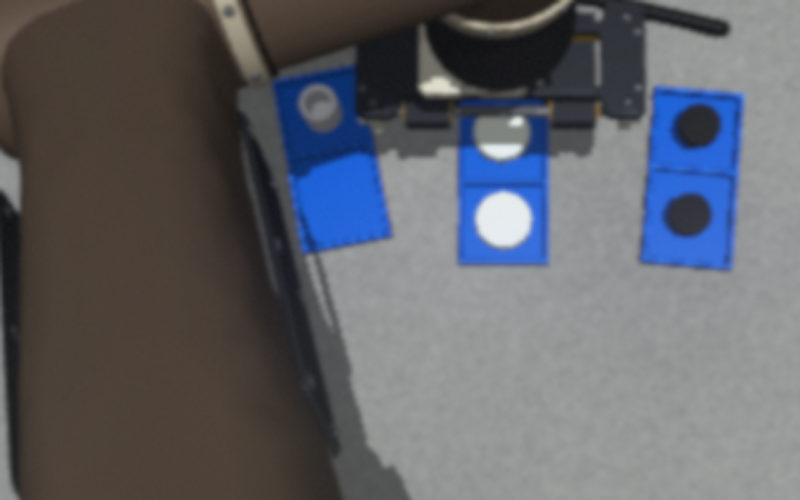

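```bash
python3 -m crank '[[0.04,0,0,0,0,0,0],[0.05,0,0,0,0,0,0],[0.056,0,0,0,0,0,0],[0.062,0,0,0,0,0,0],[0.062,0,0,0,0,0,0]]'; python3 -m crank '[[0.006,0,0,0,0,0,0],[0.012,0,0,0,0,0,0],[0.018,0,0,0,0,0,0],[0.02,0,0,0,0,0,0]]'
```

```text
t: 21.45
eef_pos: [0.4015, -0.3162, 0.0679]
ee_rot: [1.204, 1.57, -0.367]
force: [-0.3, 0.4, 0.2]
width: 0.0003
t: 21.95
eef_pos: [0.4009, -0.3161, 0.0471]
ee_rot: [-1.648, 1.57, 3.064]
force: [-2.0, -1.4, 3.4]
width: 0.0004
```

```bash
python3 - <<'E'
from h import *
st()
for n in ("side","top"):
    f=grab_frame(n);im=f["pixels"][:,:,::-1]; im=im[270:470,200:450] if n=="side" else im[180:340,430:630]; cv2.imwrite(f"pics/b1{n}.png",cv2.resize(im,None,fx=2.5,fy=2.5,interpolation=cv2.INTER_CUBIC))
E
```

```text
t 21.95 p [ 0.4009 -0.3161  0.0471] x [-0.  0. -1.] jaw -90.0 F [-2.  -1.4  3.4] w 0.0004 q [-0.28  0.29 -0.57  0.   -0.71  1.85]
```

View pics/b1side.png

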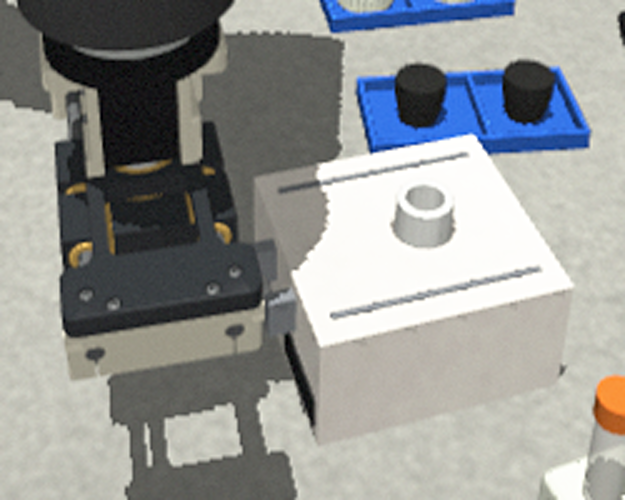

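The lever is working: the sleeve has risen well out of the box, at about (369,356). I'll carry on to the stop.

```bash
python3 -m crank '[[0.005,0,0,0,0,0,0],[0.009,0,0,0,0,0,0],[0.011,0,0,0,0,0,0],[0.011,0,0,0,0,0,0]]'; python3 -m crank '[[0.002,0,0,0,0,0,0],[0.004,0,0,0,0,0,0],[0.004,0,0,0,0,0,0],[0.004,0,0,0,0,0,0]]'
```

```text
t: 22.55
eef_pos: [0.4022, -0.3162, 0.0386]
ee_rot: [1.099, 1.568, -0.47]
force: [-5.4, 5.8, 27.7]
width: 0.0003
t: 23.05
eef_pos: [0.4023, -0.3164, 0.0377]
ee_rot: [0.989, 1.567, -0.579]
force: [-14.2, 17.0, 65.5]
width: 0.0003
```

The force jumped to 65 N at z 0.0377, so the lever is at its stop. I'll back off and rise.

```bash
python3 -m crank '[[-0.004,0,0,0,0,0,0],[-0.03,0,0,0,0,0,0],[-0.08,0,0,0,0,0,0.5],[-0.12,0,0,0,0,0,0.8],[-0.12,0,0,0,0,0,0.8],[-0.12,0,0,0,0,0,0.8]]'; python3 - <<'E'
from h import *
st();
T=grab_frame("top");S=grab_frame("side")
for n,f in (("side",S),("top",T)):
    im=f["pixels"][:,:,::-1]; im=im[300:460,230:430] if n=="side" else im[180:330,430:630]; cv2.imwrite(f"pics/b2{n}.png",cv2.resize(im,None,fx=4,fy=4,interpolation=cv2.INTER_CUBIC))
E
```

```text
t: 23.8
eef_pos: [0.4007, -0.3156, 0.1518]
ee_rot: [-2.707, 1.57, 2.005]
force: [-0.6, 0.6, 0.0]
width: 0.035
t 23.8 p [ 0.4007 -0.3156  0.1518] x [-0.     0.001 -1.   ] jaw -90.0 F [-0.6  0.6  0. ] w 0.035 q [-0.28  0.15 -0.45 -0.   -0.97  1.85]
```

View pics/b2side.png

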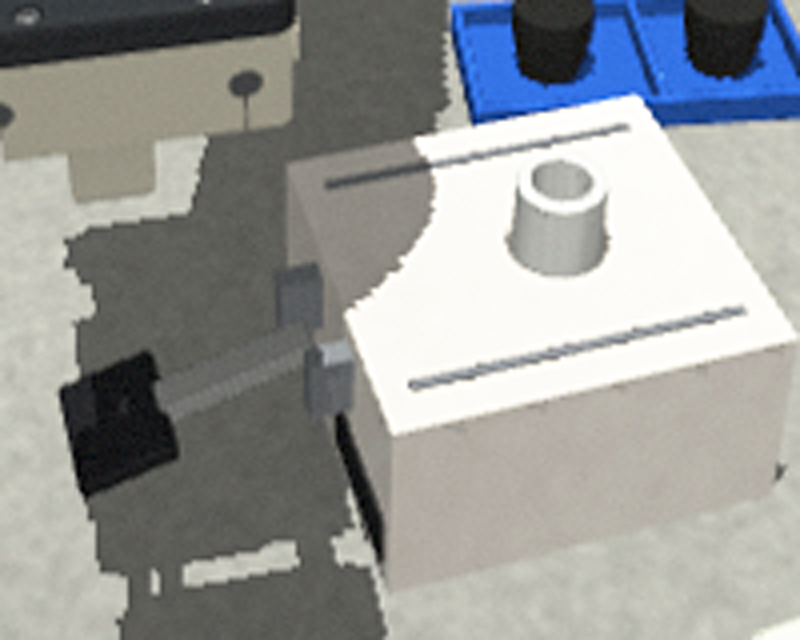

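View pics/b2top.png

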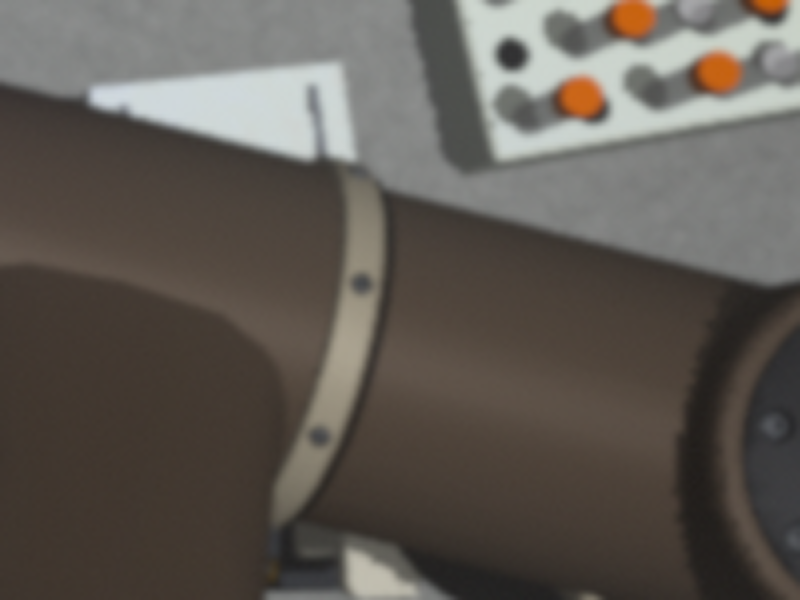

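```bash
python3 - <<'E'
from h import *
T=grab_frame("top");S=grab_frame("side")
print(cast(S,(369.9,346.6),.096), tri(T,(575,204),S,(447,431)),cast(T,(553,220),.05),cast(S,(417,466),.05))
go((.5446,-.3058,.16),-90)
E
```

```text
[ 0.54314836 -0.31061024  0.096     ] (array([ 0.5774613 , -0.45651013,  0.10674548]), np.float64(0.000633672586799214)) [ 0.55769133 -0.43692826  0.05      ] [ 0.55415077 -0.45000089  0.05      ]
row [-0.009, 0.1442, -0.0099, 0.0001, -0.0008, 0.0021] turn deg 0.1 dist 0.145
```

```bash
python3 - <<'E'
from h import *
S=grab_frame("side")
for n,uv,p,w in [("a4",(370.3,309.3),(.5944,-.1392,.0401),.0333),("a5",(296.4,315),(.4716,-.1314,.057),.0747),("a6",(196/3+230-.3,270/3+200-.3),(.472,-.1311,.0919),.0433),("a2",(397/4+210-.4,452/4+90-.4),(.589,.3182,.0297),.0316),("b2",(257.8,350.3),(.4007,-.3156,.1518),.035)]:
    c=cast(S,uv,p[2]); print(n,(c-p).round(4),"thick",-(c-p)[1]-w/2)
E
```

```text
a4 [-0.0019 -0.0296 -0.    ] thick 0.012962082163953389
a5 [-0.0001 -0.0488 -0.    ] thick 0.011454031224060267
a6 [ 0.0007 -0.0329 -0.    ] thick 0.01123638894286855
a2 [-0.0095 -0.0512  0.    ] thick 0.03540885048559326
b2 [ 0.0002 -0.0345  0.    ] thick 0.016992869395265134
```

```bash
python3 -m crank '[[-0.008,0.05,-0.003,0,0,0,0.7],[-0.008,0.1,-0.006,0,0,0,0.7],[-0.008,0.1435,-0.009,0,0,0,0.7],[-0.008,0.1435,-0.009,0,0,0,0.7],[0.03,0.1435,-0.009,0,0,0,0.7],[0.04,0.1435,-0.009,0,0,0,0.7],[0.04,0.1435,-0.009,0,0,0,0.7],[0.04,0.1435,-0.009,0,0,0,0.7]]'; python3 - <<'E'
from h import *
st();go((.544,-.3065,.077),-90)
S=grab_frame("side");im=S["pixels"][:,:,::-1][240:420,280:460]; cv2.imwrite(f"pics/b3.png",cv2.resize(im,None,fx=3.3,fy=3.3,interpolation=cv2.INTER_CUBIC))
E
```

```text
t: 25.05
eef_pos: [0.545, -0.3074, 0.1138]
ee_rot: [1.121, 1.569, -0.449]
force: [0.4, 0.5, 0.6]
width: 0.0614
t 25.05 p [ 0.545  -0.3074  0.1138] x [ 0.001 -0.001 -1.   ] jaw -90.0 F [0.4 0.5 0.6] w 0.0614 q [-0.2   0.37 -0.25  0.   -0.95  1.77]
row [0.0368, -0.0011, -0.0009, 0.0003, 0.0007, -0.0014] turn deg 0.1 dist 0.037
```

View pics/b3.png

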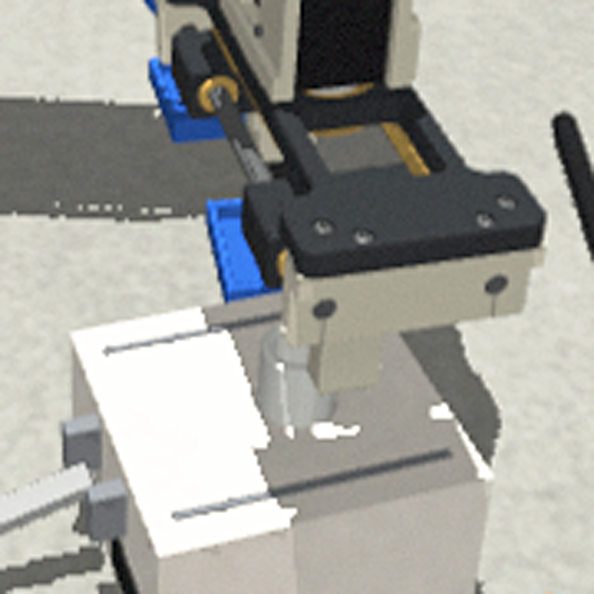

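```bash
python3 - <<'E'
from h import *
S=grab_frame("side")
c=cast(S,(384.2,357.5),.1138); print(c)
print(proj(S,(.545,-.3074-.031-.0115,.1138)), proj(S,(.544,-.3065,.096)))
E
```

```text
[ 0.54681698 -0.35073806  0.1138    ]
[382.49569708 357.23353211] [369.55644637 344.33367407]
```

```bash
python3 -m crank '[[0.02,-0.001,0,0,0,0,0.7],[0.036,-0.001,0,0,0,0,0.7],[0.036,-0.001,0,0,0,0,0.7],[0.036,-0.001,0,0,0,0,0.5],[0.036,-0.001,0,0,0,0,0.4]]' 5; python3 -m crank '[[0,0,0,0,0,0,0.2],[0,0,0,0,0,0,0.2],[0,0,0,0,0,0,0.2],[0,0,0,0,0,0,0.2]]'; python3 -m crank '[[0,0,0,0,0,0,0.2],[0,0,0,0,0,0,0.2]]'
```

```text
t: 25.78
eef_pos: [0.544, -0.3071, 0.0773]
ee_rot: [1.245, 1.57, -0.325]
force: [-0.2, -0.0, -0.1]
width: 0.0467
t: 26.28
eef_pos: [0.5437, -0.3068, 0.0769]
ee_rot: [1.79, 1.57, 0.22]
force: [0.2, 3.9, 4.2]
width: 0.0305
t: 26.52
eef_pos: [0.5437, -0.3068, 0.0768]
ee_rot: [1.676, 1.57, 0.105]
force: [-1.7, 4.8, 5.6]
width: 0.03
```

Gripped at 30 mm with a small side load. I'll firm up the grip and lift straight up.

```bash
python3 -m crank '[[0,0,-0.0007,0,0,0,0.2],[0,0,-0.0007,0,0,0,0.2],[-0.01,0,-0.0007,0,0,0,0.2],[-0.02,0,-0.0007,0,0,0,0.2]]' 15; python3 -m crank '[[-0.03,0,0,0,0,0,0.2],[-0.06,0,0,0,0,0,0.2],[-0.08,0,0,0,0,0,0.2],[-0.08,0,0,0,0,0,0.2]]'; python3 - <<'E'
from h import *
st();go((.6204,.1384,.17),-80.3);go((.5,-.1,.17),-80.3)
S=grab_frame("side");im=S["pixels"][:,:,::-1][200:420,280:480]; cv2.imwrite(f"pics/b4.png",cv2.resize(im,None,fx=2.7,fy=2.7,interpolation=cv2.INTER_CUBIC))
E
```

```text
t: 27.02
eef_pos: [0.5432, -0.3065, 0.0969]
ee_rot: [-1.591, 1.57, 3.121]
force: [-0.1, 0.1, -0.2]
width: 0.0299
t: 27.52
eef_pos: [0.5444, -0.3068, 0.1789]
ee_rot: [1.261, 1.567, -0.309]
force: [-0.3, -0.1, -1.9]
width: 0.0296
t 27.52 p [ 0.5444 -0.3068  0.1789] x [ 0.004 -0.001 -1.   ] jaw -90.0 F [-0.3 -0.1 -1.9] w 0.0296 q [-0.2   0.31 -0.17  0.   -1.08  1.77]
row [0.0087, 0.0761, -0.4452, -0.1691, 0.0015, -0.0035] turn deg 9.7 dist 0.452
row [0.0085, -0.0444, -0.2068, -0.1691, 0.0015, -0.0035] turn deg 9.7 dist 0.212
```

View pics/b4.png

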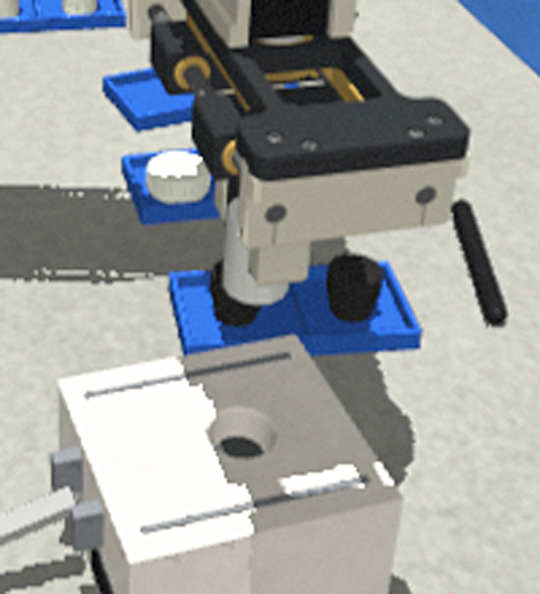

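The sleeve is out and held upright, at about (377,298). I'll carry it to its bay.

```bash
python3 -m crank '[[0,0.008,-0.05,-0.02,0,0,0.2],[0,0.017,-0.1,-0.04,0,0,0.2],[0,0.026,-0.15,-0.06,0,0,0.2],[0,0.034,-0.2,-0.08,0,0,0.2],[0,0.043,-0.25,-0.1,0,0,0.2],[0,0.051,-0.3,-0.12,0,0,0.2],[0,0.06,-0.35,-0.14,0,0,0.2],[0,0.069,-0.4,-0.169,0,0,0.2],[0,0.076,-0.445,-0.169,0,0,0.2],[0,0.076,-0.445,-0.169,0,0,0.2]]';python3 -m crank '[[0,0,0,0,0,0,0.2],[0.06,0,0,0,0,0,0.2],[0.12,0,0,0,0,0,0.2],[0.13,0,0,0,0,0,0.2],[0.13,0,0,0,0,0,0.2],[0.13,0,0,0,0,0,0.2]]'; python3 - <<'E'
from h import *
st();go((.6210,.1384,.026),-80.3)
S=grab_frame("side");im=S["pixels"][:,:,::-1][120:300,260:460]; cv2.imwrite(f"pics/b5.png",cv2.resize(im,None,fx=3,fy=3,interpolation=cv2.INTER_CUBIC))
E
```

```text
t: 28.82
eef_pos: [0.6191, 0.1414, 0.1748]
ee_rot: [-1.361, 1.569, -2.76]
force: [-1.2, -0.2, -0.6]
width: 0.0302
t: 29.58
eef_pos: [0.6212, 0.1392, 0.0493]
ee_rot: [1.784, 1.567, 0.383]
force: [-0.4, 0.3, 0.2]
width: 0.0298
t 29.57 p [0.6212 0.1392 0.0493] x [ 0.004  0.002 -1.   ] jaw -80.3 F [-0.4  0.3  0.2] w 0.0298 q [ 0.53  0.45 -0.29  0.   -0.83  1.21]
row [0.0233, -0.0004, 0.0007, -0.0, -0.0009, -0.0039] turn deg 0.2 dist 0.023
```

View pics/b5.png

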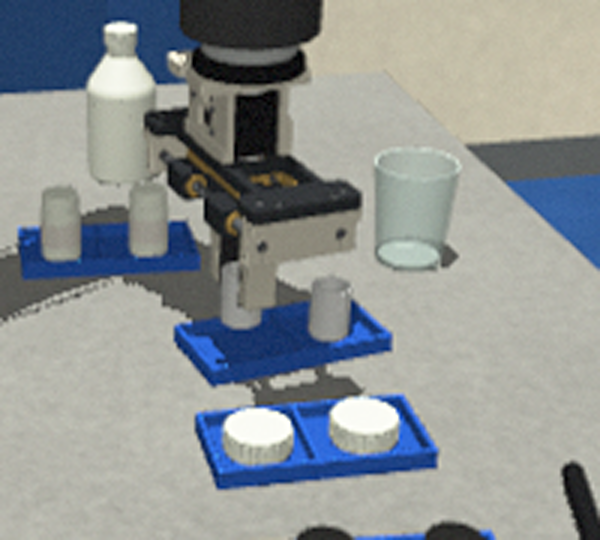

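The sleeve is over the empty bay and the cap is flat. I'll lower it.

```bash
python3 -m crank '[[0.01,0,0,0,0,0,0.2],[0.019,0,0,0,0,0,0.2],[0.021,0,0,0,0,0,0.2],[0.021,0,0,0,0,0,0.2]]';python3 -m crank '[[0.001,0,0,0,0,0,0.2],[0.0015,0,0,0,0,0,0.2],[0.0015,0,0,0,0,0,0.2]]'
```

```text
t: 30.12
eef_pos: [0.6193, 0.1387, 0.0253]
ee_rot: [-1.076, 1.57, -2.477]
force: [0.4, 0.6, 0.0]
width: 0.0298
t: 30.5
eef_pos: [0.6197, 0.1389, 0.0249]
ee_rot: [1.61, 1.57, 0.209]
force: [-2.6, -0.0, 6.4]
width: 0.03
```

Contact: 6.4 N. I'll release, rise, and move clear to check.

```bash
python3 -m crank '[[0,0,0,0,0,0,0.65],[0,0,0,0,0,0,0.65],[0,0,0,0,0,0,0.65],[0,0,0,0,0,0,0.65],[-0.06,0,0,0,0,0,0.65],[-0.12,0,0,0,0,0,0.65],[-0.15,0,0,0,0,0,0.65],[-0.15,0,0,0,0,0,0.65]]'; python3 -m crank '[[-0.05,0,0,0,0,0,0.65],[-0.1,-0.05,0,0,0,0,0.65],[-0.1,-0.1,0.05,0,0,0,0.65],[-0.1,-0.12,0.1,0,0,0,0.65],[-0.1,-0.12,0.15,0,0,0,0.65],[-0.1,-0.12,0.2,0,0,0,0.65],[-0.1,-0.12,0.25,0,0,0,0.65],[-0.1,-0.12,0.3,0,0,0,0.65],[-0.1,-0.12,0.35,0,0,0,0.65],[-0.1,-0.12,0.36,0,0,0,0.65]]'; python3 - <<'E'
from h import *
st()
for n in ("side","top"):
    f=grab_frame(n); cv2.imwrite(f"pics/c1{n}.png",f["pixels"][:,:,::-1])
E
```

```text
t: 31.5
eef_pos: [0.6209, 0.1394, 0.1774]
ee_rot: [1.839, 1.565, 0.438]
force: [-0.8, 0.3, -0.4]
width: 0.0569
t: 32.75
eef_pos: [0.5613, -0.2389, 0.272]
ee_rot: [-1.844, 1.568, 3.034]
force: [-0.2, 1.3, -0.1]
width: 0.0568
t 32.75 p [ 0.5613 -0.2389  0.272 ] x [-0.003  0.    -1.   ] jaw -80.5 F [-0.2  1.3 -0.1] w 0.0568 q [-0.08  0.23 -0.07 -0.   -1.28  1.82]
```

View pics/c1side.png

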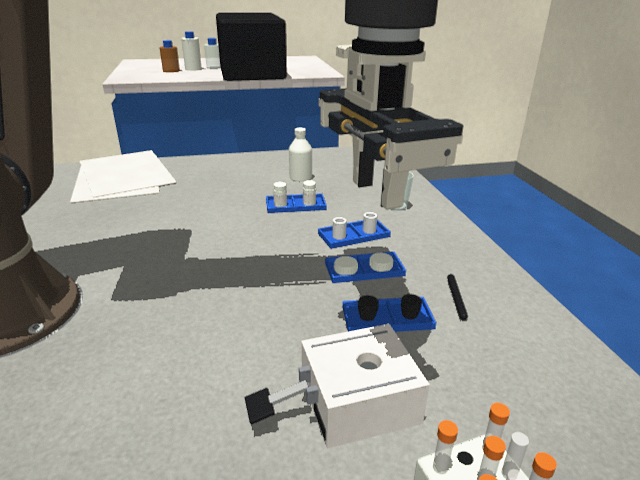

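View pics/c1top.png

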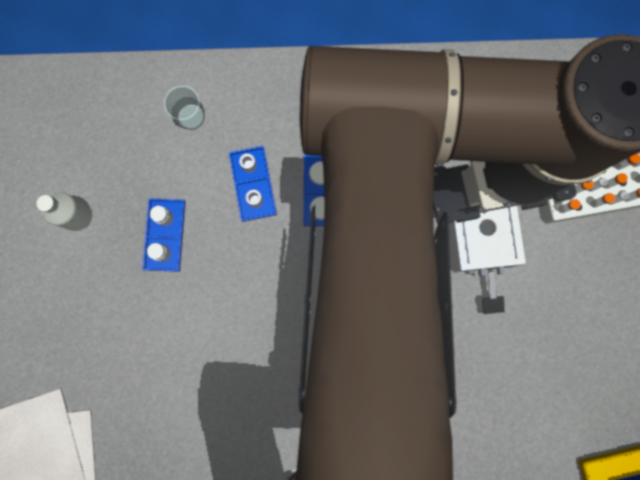

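```bash
python3 -m crank '[[0,0,-0.06,0,0,0,0.65],[0,0,-0.12,0,0,0,0.65],[0,0,-0.18,0,0,0,0.65],[0,0,-0.24,0,0,0,0.65],[0,0,-0.3,0,0,0,0.65],[0,0,-0.36,0,0,0,0.65],[0,0,-0.42,0,0,0,0.65],[0,0,-0.48,0,0,0,0.65],[0,0,-0.54,0,0,0,0.65],[0,0,-0.56,0,0,0,0.65]]'; python3 -m crank '[[0,0,0,0,0,0,0.65],[0,0,0,0,0,0,0.65],[0,0,0,0,0,0,0.65]]'; python3 - <<'E'
from h import *
st()
T=grab_frame("top"); im=T["pixels"][:,:,::-1]; cv2.imwrite("pics/c2top.png",cv2.resize(im[130:300,280:560],None,fx=2.8,fy=2.8,interpolation=cv2.INTER_CUBIC))
P=T["pixels"];hsv=cv2.cvtColor(P,cv2.COLOR_RGB2HSV);S_,V=hsv[...,1].astype(int),hsv[...,2]
O=cv2.cvtColor(cv2.imread("pics/c1top.png"),cv2.COLOR_BGR2HSV)
bays={"cap":((.6728,.0056),-1.5+0),"stopper":((.597,-.1403),173.7),"pot":((.59,.3192),-5.2),"sleeve":((.6204,.1384),189.7)}
def rel(n,p):
    b,a=bays[n];a=np.radians(a);d=p[:2]-b;print(n,p.round(4),"bay xy mm",(1e3*np.array([d@[np.cos(a),np.sin(a)],d@[-np.sin(a),np.cos(a)]])).round(1))
for s,c,_ in blobs((S_<60)&(V>110),60):
    if 300<c[0]<345 and 150<c[1]<230: print("W",s,c); rel("cap",cast(T,c,.021))
for s,c,_ in blobs(V<60,60):
    if 375<c[0]<420 and 150<c[1]<230: print("D",s,c); rel("stopper",cast(T,c,.034))
for n,h in(("pot",.055),("sleeve",.044)):
    for s,c,_ in blobs((O[...,1]<60)&(O[...,2]>110),60):
        if (n=="pot" and 150<c[0]<180 and 200<c[1]<230) or (n=="sleeve" and 240<c[0]<270 and 185<c[1]<212): print(s,c);rel(n,cast(T,c,h))
E
```

```text
t: 34.1
eef_pos: [0.4653, 0.3192, 0.2735]
ee_rot: [-1.67, 1.57, -3.068]
force: [-0.0, -0.8, -0.8]
width: 0.057
t: 34.48
eef_pos: [0.4676, 0.3146, 0.2743]
ee_rot: [2.363, 1.57, 0.96]
force: [0.6, 0.1, -0.5]
width: 0.0569
t 34.48 p [0.4676 0.3146 0.2743] x [ 0.  0. -1.] jaw -80.4 F [ 0.6  0.1 -0.5] w 0.0569 q [ 0.94  0.15 -0.16 -0.   -1.26  0.8 ]
W [310 162  22  22 383] [320.3 172.6]
cap [0.6708 0.0069 0.021 ] bay xy mm [-2.1  1.3]
W [310 197  22  22 383] [320.8 207.7]
cap [0.5995 0.0079 0.021 ] bay xy mm [-73.3   0.3]
D [391 163  16  16 202] [398.6 170.1]
stopper [ 0.6682 -0.1478  0.034 ] bay xy mm [-71.6  -0.4]
D [388 199  15  15 180] [394.9 205.7]
stopper [ 0.597  -0.1373  0.034 ] bay xy mm [ 0.3 -3. ]
[150 206  20  19 270] [159.6 214.6]
pot [0.5888 0.3182 0.055 ] bay xy mm [-1.1 -1.1]
[246 190  16  17 199] [253.7 197.9]
sleeve [0.6185 0.138  0.044 ] bay xy mm [1.9 0.1]
```

View pics/c2top.png

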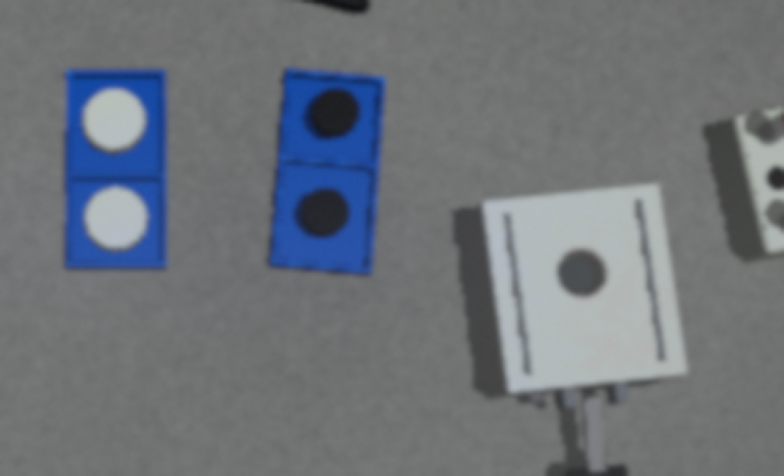

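All four things are within about 3 mm of their bay centres, and the cap and stopper lie flat in this view. The arm is clear and still, so I'm handing in.

```bash
python3 -c "
from station import *
print(job_done())"
```

```text
the job is handed in; nothing more can be done
None
```

All four things are in their bays, and I handed the job in at about 34.5 s of the 138 s allowed. `job_done` gave no verdict, so what follows is from my own checks.

**What I did:** I moved the pot, stopper and cap first. Then I pressed the ejector lever to its stop with the fingers shut, and lifted the sleeve out and placed it last.

**Placing:** In the last pictures from above, each thing is within about 3 mm of its bay centre, well inside the allowed ranges:

| Thing | Offset from bay centre (x, y in mm) |
|---|---|
| Cap | −2.1, 1.3 |
| Stopper | 0.3, −3.0 |
| Pot | −1.1, −1.1 |
| Sleeve | 1.9, 0.1 |

The side picture shows all four upright. Each came down with a clear floor contact of about 5 to 7.5 N before release. The gripper ended clear of everything, 0.27 m above the bench.

**Checks that disagreed or left some doubt:**
- **Lever end position:** at the stop the fingertips read z = 37.7 mm, against 36 mm expected. The force had risen to about 70 N on the lever by then, so I took it as fully down. The wrist limit is 120 N. The sleeve was clearly raised, but I had no direct reading of the lever angle.
- **Camera mismatch near the warmer:** the two views differed by about 4 mm in y there. I settled it by checking the fingertip position in the side view, and the sleeve came out with only about 5 N of side load.
- **Cap contact:** the fingertips were level with the tray wall when the cap touched down, so the contact force could have come from the wall. The cap looked flat in the bay in later pictures.

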